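# Book a capped can out of a carton at the bench scanner

### The job

Fold both flaps of the slanted carton well back past upright, then take out the taller can, the one with the narrow cap, and stand it in the middle of the scanner's round pad with its paper label squarely facing the scanner's window. Set it down rather than dropping it, let go, and leave the flaps open, the short can in its pocket and everything else on the bench where it is.

Things in the scene. Friction and masses are not known exactly. Their poses are not given: they have to be found in the camera images.
- can: The can to book out: aluminium, 54 mm in diameter to 74 mm high, then a shoulder to a black cap 36 mm in diameter, 86 to 125 mm above the foot. 0.2 kg. Origin: centre of its underside; z up its axis; +x to its marked side: a white paper label 27 mm wide, with a paper strip above it up the cap and over the cap's top to its centre. Starts in a carton pocket, leaning with it, turned any way.
- can_mark (a point): Middle of the can's label, on its surface: 27 mm out along the can's x, 40 mm above its foot.
- short_can: The neighbour, to be left in its pocket: plain straight aluminium can, 54 mm in diameter, 85 mm high, no cap. Origin: centre of its underside, z up its axis. It stands in the carton's other pocket.
- carton: Fixed carton on a grey slanted stand; z leans 25 degrees towards its front (-x). Origin: inner floor, midway between the pockets, 50 mm above the bench; x to its back and up the slope, y left, level. Inside x -28 to 49, y -90 to 90 mm; walls 4 mm thick, back and sides 130 mm high, front 45 mm. A 45 mm high insert leaves two 57 mm square pockets at y +36 and -36 mm.
- flap_left (a joint): Angle of the left (+y) flap: 0 closed (flat across the top, pointing to the carton's middle), grows as it swings up and outward, 1.57 standing straight up off the rim, 2.4 the limit. Stiff hinge: it stays where it is left. It starts half raised.
- flap_right (a joint): Angle of the right (-y) flap, likewise.
- flap_left_hinge (a point): Middle of the left flap's hinge line, on top of the left wall (carton x 10, y +92, z 131 mm). The hinge runs along the carton's x. The flap is 78 mm long along the hinge, 81 mm wide from hinge to free edge and 3 mm thick.
- flap_right_hinge (a point): Middle of the right flap's hinge line, likewise (carton x 10, y -92, z 131 mm).
- flap_left_edge (a point): Middle of the left flap's free edge (moves with the flap).
- flap_right_edge (a point): Middle of the right flap's free edge.
- scanner: Fixed bench scanner: base plate 8 mm thick (x -50 to +140 mm, y -55 to +55 mm), on it a round grey pad 64 mm in diameter, 4 mm thick, and a grey block 70 x 90 mm (x 60 to 130 mm), its top 112 mm above the bench, with a dark window in its -x face looking at the pad. Origin: on the bench under the pad's centre; +x from the pad to the block, z up.
- pad_top (a point): Centre of the pad's top face, 12 mm above the bench; the can stands here.
- window (a point): Centre of the scanner's window: scanner x 58, y 0, 58 mm above the bench.
- torch: Bystander: blue torch gas bottle with a brass neck and a short steel burner tube, 64 mm in diameter, 200 mm high, standing. Origin: centre of its underside.
- tape: Bystander: grey roll of tape lying flat beside the scanner, 84 mm outside diameter, 30 mm high. Origin: centre of its underside.
- glue: Bystander: white bottle with a black cap standing beside the scanner, 48 mm in diameter, 105 mm high. Origin: centre of its underside.
- hammer: Bystander: hammer 280 mm long lying near the robot, below 50 mm high; x along its handle towards the head.
- lumber: Bystander: wood offcut 90 x 140 x 38 mm lying at the back. Origin: centre of its underside.
- screwdriver: Bystander: screwdriver about 200 mm long lying near the robot; x along it towards the tip.
Things that resemble listed ones, but are neither listed nor needed, are in the scene too. Leave any turquoise look-alike of the carton alone.

How it is judged:
By the outcome, as a careful person would: the job done as asked, in the order asked, and still so for the second after the job is handed in, with the robot touching nothing.
It also fails if it takes over 72 s, if anything falls off the work surface, if the arm or the gripper's body presses on something with over 40 N, if the wrist force passes 120 N, or if a joint passes its speed limit or range.

### The arm

A 7-joint arm with a two-finger parallel gripper is mounted at the origin on the work surface. World frame = base frame: x ahead of the robot, y to its left, z up, the work surface at z = 0. Lengths are in mm, angles in rad, forces in N, time in s.
With the tool pointing down it reaches from about 350 to 900 mm from the base axis. Payload 19.9 kg.
Tool frame: the origin (TCP) lies midway between the tips of the shut fingers; the grasp point (between the pads) lies 19 mm behind it (arm.pinch_z is the z of the grasp point in the tool frame, in mm); z points along the fingers, y is the line along which they close (so a half turn about z gives the same grasp; the last joint's range is limited). The gripper opens to 94 mm and grips with 3 to 60 N. Pads are 16 mm wide; open, the fingers measure 119 mm over their backs; the gripper's body (75 mm by 177 mm) begins 78 mm behind the grasp point.
Start: joints at [1.089, 0.417, -0.01, 1.614, 0.005, 1.111, -0.053], TCP at [266.655, -565.238, 205.425] pointing down, gripper open.
Joint ranges: [-2.81, 2.81], [-0.39, 2.02], [-1.27, 1.25], [0.06, 2.57], [-1.19, 4.33], [0.19, 2], [-2.82, 2.82]. Speed limits (rad/s): [1.89, 1.89, 2.39, 2.39, 3.01, 3.01, 3.01].

### API

Orientations are given as a unit quaternion [w, x, y, z].
In Python, from plant import arm, viewer gives the robot as it stands.
- The arm moves only by the tool jog_arm, never from a script. Its argument "steps" is a list of rows, each an object with "delta_pos": the shift along the tool's x, y, z as a fraction of full scale, a list of three; "rotation": the turn, a rotation vector about the tool's x, y, z as a fraction of full scale, a list of three; "jaw": the closure, from 0 (fully open) to 1 (shut). In form: [{"delta_pos": [x, y, z], "rotation": [ax, ay, az], "jaw": jaw}, ...]. A call has exactly 5 rows; each row shifts and turns the commanded pose from where the row before left it, along the tool's axes as they then stand; what a row does not reach is not made up. Full scale, the value 1, is 30 mm for a shift and 180 degrees for a turn. A row lasts 1/12 s, in which the tool goes at most 41.7 mm and 7.16 degrees, less where a joint would pass 70% of its speed; a pose out of reach is approached as far as the arm can. A call with a number of a shift or a turn outside -1 to 1 is refused whole. A call with a gripper value outside its range is refused whole. The fingers move at their own pace and stop on an object; "squeeze" is the grip in N (left out, the last holds). Time passes only in rows, so rows that do not move let the fingers close, or fill a call up. It gives the time, the measured TCP pose, the force, the opening and the grip force at its end, in the units of the state.
- arm.read_state(): the state, without advancing time (a new reading comes with each control period).
- viewer.grab_frame(name): name is "side" or "top"; returns the picture (384x512x3 uint8, red, green, blue); there is no depth.
- viewer.calibration(name): a dict with "fx", "fy", "cx", "cy" (pixels), "world_from_camera" (4x4, takes a point from camera to world coordinates). Camera axes: x right, y up, looking along -z (the intrinsics and any distortion apply to the point x, -y, -z); pixel columns grow to the right and rows downward; lengths in mm; the calibration is good to about 2 mm. A picture is of the moment at which its call begins. calibration takes no time and is no camera call.
- arm.close_job(): hands the job in; it is judged then, once.
The state is a dict: "time": time; "joint_pos": joint angles; "joint_velocities": joint speeds; "tau": joint torques, N m; "eef_pos": TCP position; "ee_rot": TCP orientation; "contact_force": force on the tool from outside, world axes, zero at the start; "moment": the same for the moment, N m; "opening": opening from 0.0 (shut) to 1.0 (fully open); "finger_force": force on a finger pad.
Only numpy, scipy, OpenCV 4.12 (cv2) and the standard library are available. Lean on these libraries where they do the work, as an engineer would, in place of code of your own. Each camera call takes 0.05 s, during which the arm holds its last target. There are 200 camera calls.

## Working session

There is one attempt and no reset: what is moved stays moved. The work goes in short steps, Python scripts to look and compute and a tool call to move; the robot and the scene stay as the last step left them, time stands still between calls to the robot, and variables do not carry over. Pictures are saved under pics/ and viewed, at most 10 in all, crops included, and the job is handed in when it is done.

Besides the shell and the picture viewer there is one more tool, called after "Request:" as name([rows], argument=value, ...), one row to a line, values as JSON. jog_arm: Moves the arm, as the interface text tells. Its arguments: {"type":"object","properties":{"steps":{"type":"array"},"squeeze":{"type":"number"}},"required":["steps"]}

```bash
mkdir -p pics; ls; python3 - <<'E'
from plant import arm, viewer
import cv2,numpy as np
for n in ("side","top"):
    f=viewer.grab_frame(n); cv2.imwrite(f"pics/{n}0.png",cv2.resize(f[:,:,::-1],(800,600),interpolation=cv2.INTER_CUBIC)); np.save(f"pics/{n}0.npy",f)
    c=viewer.calibration(n); print(n,c["fx"],c["fy"],c["cx"],c["cy"],[k for k in c]); print(np.round(c["world_from_camera"],3))
print(arm.read_state())
E
```

```text
pics
side 367.2164533727962 367.2164533727962 259.24778301339836 194.18138098556 ['fx', 'fy', 'cx', 'cy', 'world_from_camera']
[[-7.94000e-01  4.11000e-01 -4.47000e-01  2.52810e+01]
 [-6.07000e-01 -5.17000e-01  6.03000e-01  6.18429e+02]
 [ 1.70000e-02  7.51000e-01  6.60000e-01  8.11872e+02]
 [ 0.00000e+00  0.00000e+00  0.00000e+00  1.00000e+00]]
top 368.14157790216757 368.14157790216757 251.92817977031189 190.9607087703138 ['fx', 'fy', 'cx', 'cy', 'world_from_camera']
[[ 2.000000e-02  9.890000e-01 -1.470000e-01  3.311090e+02]
 [-1.000000e+00  1.700000e-02 -1.900000e-02  3.892000e+00]
 [-1.700000e-02  1.480000e-01  9.890000e-01  1.131153e+03]
 [ 0.000000e+00  0.000000e+00  0.000000e+00  1.000000e+00]]
{'time': 0.1, 'joint_pos': array([ 1.08850052,  0.41793024, -0.0103723 ,  1.61412908,  0.00468882,
        1.11071884, -0.05297042]), 'joint_velocities': array([-0.00067322, -0.0029643 , -0.00059581, -0.00040091,  0.00039289,
        0.0009691 , -0.00024201]), 'tau': array([ 2.49103931e-05, -8.52580833e+01,  6.39949199e-01, -4.26693535e+01,
       -4.88423591e-02,  1.64885254e-02, -1.08188160e-04]), 'eef_pos': array([ 266.53850869, -564.91825091,  204.87121651]), 'ee_rot': array([-5.60481048e-04,  9.75799878e-01,  2.18664725e-01, -1.51524276e-04]), 'contact_force': array([ 0.17572153,  0.5176812 , -0.07921114]), 'moment': array([ 0.05383328, -0.02249626,  0.05684076]), 'finger_force': 0.0, 'opening': 1.001589824685728}
```

View pics/side0.png

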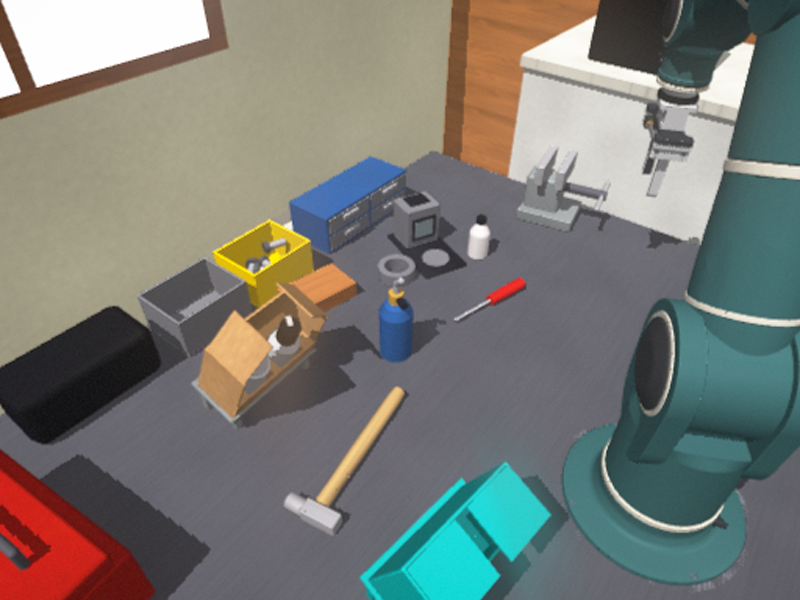

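View pics/top0.png

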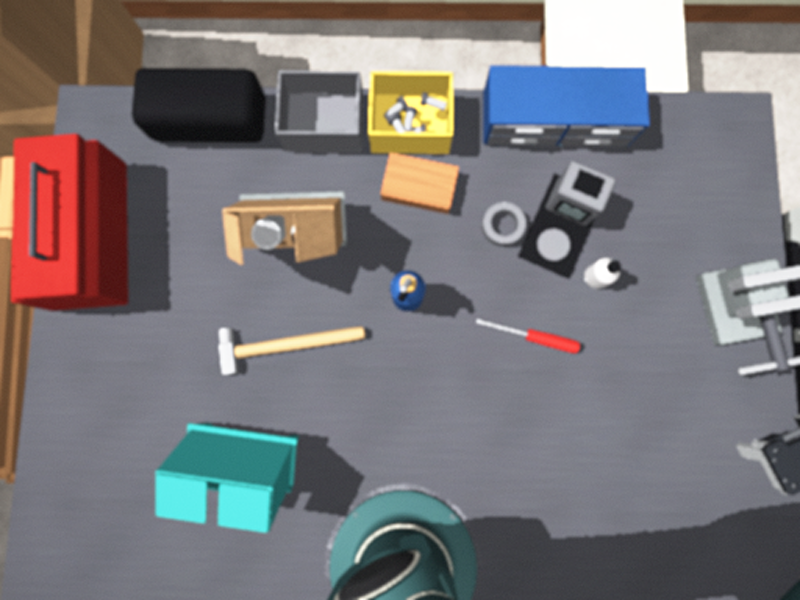

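```bash
cat > h.py <<'E'
import numpy as np, cv2
from plant import arm, viewer
from scipy.spatial.transform import Rotation as R
C={n:viewer.calibration(n) for n in ("side","top")}
def proj(n,P):
    c=C[n]; T=np.linalg.inv(c["world_from_camera"]); p=np.atleast_2d(P)@T[:3,:3].T+T[:3,3]
    return np.c_[c["cx"]-c["fx"]*p[:,0]/p[:,2], c["cy"]+c["fy"]*p[:,1]/p[:,2]]
def ray(n,uv):
    c=C[n]; W=np.array(c["world_from_camera"]); d=np.array([(uv[0]-c["cx"])/c["fx"],-(uv[1]-c["cy"])/c["fy"],-1.])
    return W[:3,3],W[:3,:3]@d
def plane(n,uv,z):
    o,d=ray(n,uv); return o+d*(z-o[2])/d[2]
def tri(us,ut):
    o1,d1=ray("side",us);o2,d2=ray("top",ut)
    k=np.linalg.lstsq(np.c_[d1,-d2],o2-o1,rcond=None)[0]; a=o1+k[0]*d1;b=o2+k[1]*d2
    return (a+b)/2,np.linalg.norm(a-b)
def crops(fs,name):  # fs list of (img,u0,v0,w); 4 tiles of 400x300
    t=[cv2.resize(f[v:v+w*3//4,u:u+w,::-1],(400,300),interpolation=cv2.INTER_CUBIC) for f,u,v,w in fs]
    cv2.imwrite(name,np.vstack([np.hstack(t[:2]),np.hstack(t[2:])]))
E
python3 - <<'E'
from h import *
s=np.load("pics/side0.npy");t=np.load("pics/top0.npy")
crops([(s,115,172,120),(t,133,108,100),(s,235,115,80),(t,300,95,120)],"pics/c1.png")
# pad: light grey disc in top; scanner pad
hsv=cv2.cvtColor(t,cv2.COLOR_RGB2HSV)
m=((hsv[...,2]>120)&(hsv[...,1]<60)).astype(np.uint8)
n,l,st,ce=cv2.connectedComponentsWithStats(m[90:200,300:420])
for i in range(1,n):
    if st[i,4]>30: print("top",st[i]+[300,90,0,0,0],ce[i]+[300,90],np.round(plane("top",ce[i]+[300,90],12)))
hs=cv2.cvtColor(s,cv2.COLOR_RGB2HSV)
m=((hs[...,2]>120)&(hs[...,1]<60)).astype(np.uint8)
n,l,st,ce=cv2.connectedComponentsWithStats(m[110:190,230:330])
for i in range(1,n):
    if st[i,4]>30: print("side",st[i]+[230,110,0,0,0],ce[i]+[230,110],np.round(plane("side",ce[i]+[230,110],12)))
E
```

```text
top [ 300   90  120  110 9300] [357.92505376 148.52806452] [ 637. -301.   12.]
top [374  90  16   3  38] [380.84210526  90.76315789] [ 828. -378.   12.]
top [344 146  21  21 345] [353.90724638 156.06086957] [ 613. -288.   12.]
side [252 122  29  15 163] [266.1595092 130.2208589] [ 787. -447.   12.]
side [298 143  16  24 295] [305.64745763 154.26440678] [ 569. -403.   12.]
side [270 160  17  10 141] [278.35460993 164.54609929] [ 612. -285.   12.]
side [241 162  25  26 236] [253.07627119 171.78813559] [ 657. -194.   12.]
```

View pics/c1.png

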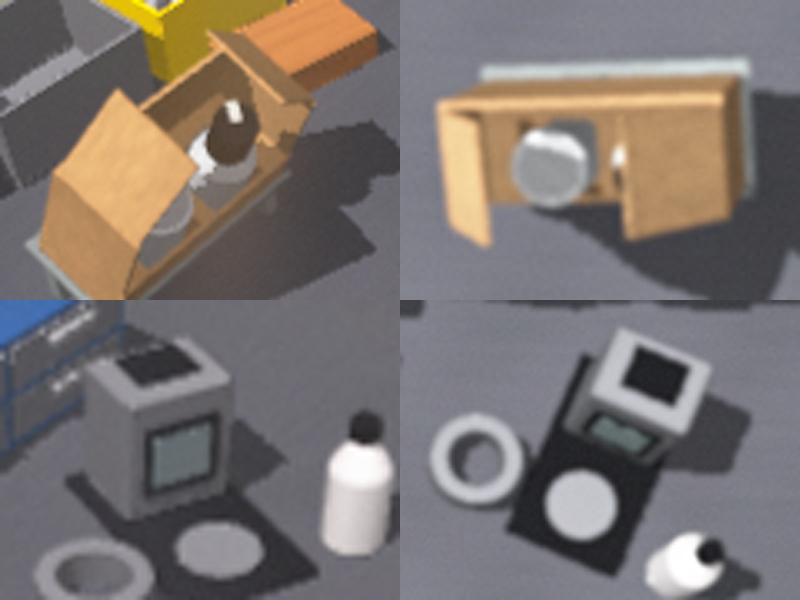

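```bash
cat >> h.py <<'E'
def cartonT(o,psi):
    c,s=np.cos(psi),np.sin(psi);a=np.radians(25);ca,sa=np.cos(a),np.sin(a)
    return np.array([[c*ca,-s,-c*sa],[s*ca,c,-s*sa],[sa,0,ca]]),np.array(o,float)
def toW(T,P): return np.atleast_2d(P)@T[0].T+T[1]
def pose():
    s=arm.read_state(); q=s["ee_rot"]; return s["eef_pos"],R.from_quat([q[1],q[2],q[3],q[0]]),s
def go(p,Rt):  # full-scale units needed in current tool axes, rotvec in fractions
    e,r,s=pose(); rel=(r.inv()*Rt)
    print("t %.2f shift/30: %s  rot/180deg: %s"%(s["time"],np.round(r.inv().apply(p-e)/30,2),np.round(rel.as_rotvec()/np.pi,4)))
E
python3 - <<'E'
from h import *
s=np.load("pics/side0.npy");t=np.load("pics/top0.npy")
S=lambda x,y:(115+x*.3,172+y*.3)
Tt=lambda x,y:(133+(x-400)*.25,108+y*.25)
Q=lambda x,y:(300+(x-400)*.3,95+(y-300)*.3)
print("hinge LB",tri(S(55,175),Tt(440,103)),"LF",tri(S(130,240),Tt(450,215)))
LB=plane("top",Tt(440,103),189.4);RB=plane("top",Tt(727,97),189.4);LF=plane("top",Tt(450,215),156.5);RF=plane("top",Tt(732,215),156.5);sLB=plane("side",S(55,175),189.4);sLF=plane("side",S(130,240),156.5)
print(np.round([LB,RB,LF,RF,sLB,sLF]))
print("width",np.linalg.norm(LB-RB),np.linalg.norm(LF-RF),"exp 184")
d=LB-RB; psi=np.arctan2(-d[0],d[1]); 
A=cartonT([0,0,50],psi)[0]
o=[(P-A@np.array(q))[:2] for P,q in ((LB,(49,92,131)),(RB,(49,-92,131)),(LF,(-29,92,131)),(RF,(-29,-92,131)),(sLB,(49,92,131)),(sLF,(-29,92,131)))]
print("psi",psi,np.round(o)); o=np.mean(o,0); print(o)
T=cartonT([*o,50],psi)
# flap edges
print("Ledge front tri",[ (T[0].T@(x-T[1])).round() if i==0 else x for i,x in enumerate(tri(S(195,170),Tt(490,243)))])
print("Redge front tri",[ (T[0].T@(x-T[1])).round() if i==0 else x for i,x in enumerate(tri(S(315,103),Tt(630,240)))])
# scanner
cs=[plane("top",Q(*p),112)[:2] for p in ((622,327),(712,365),(683,433),(593,390))]
print("block top",np.round(cs),np.round([np.linalg.norm(cs[i]-cs[i-3]) for i in range(4)]),np.mean(cs,0))
pad=np.array([612.5,-286.5]);v=np.mean(cs,0)-pad;print("block off",np.linalg.norm(v),"yaw",np.degrees(np.arctan2(v[1],v[0])))
bs=[plane("top",Q(*p),8)[:2] for p in ((508,527),(615,575),(585,355))];print(np.round(bs),[np.degrees(np.arctan2(*(b[::-1]))) for b in (bs[2]-bs[0],bs[0]-bs[1])])
def draw(im,n):
    im=cv2.resize(im,None,fx=4,fy=4,interpolation=cv2.INTER_CUBIC)
    for ln in ([(53,94,130),(53,-94,130),(-32,-94,130),(-32,-94,0),(-32,94,0),(-32,94,130),(53,94,130)],[(-32,94,45),(-32,-94,45)]):
        cv2.polylines(im,[np.int32(proj(n,toW(T,np.array(ln,float)))*4+2)],False,(0,255,0),1)
    a=np.linspace(0,6.28,30)
    for y,z,r in((36,85,27),(-36,125,18)): cv2.polylines(im,[np.int32(proj(n,toW(T,np.c_[r*np.cos(a),y+r*np.sin(a),a*0+z]))*4+2)],True,(255,0,255),1)
    return im
a=draw(s,"side")[172*4:172*4+440,115*4:115*4+400];b=draw(t,"top")[112*4:112*4+440,133*4:133*4+400]
cv2.imwrite("pics/c2.png",np.hstack([a,b])[:,:,::-1])
print("go:");A,o=T
Rt=R.from_matrix(A@np.diag([1,-1,-1])); P=toW(T,(10,10,240))[0]; print(P.round()); go(P,Rt)
np.savez("carton.npz",A=A,o=o)
E
```

```text
hinge LB (array([621.58195645, 317.05658091, 183.11271482]), np.float64(1.4150316052846428)) LF (array([550.90018141, 313.35895358, 160.46053269]), np.float64(0.46170764637774525))
[[620. 315. 189.]
 [627. 124. 189.]
 [552. 314. 156.]
 [555. 122. 156.]
 [615. 320. 189.]
 [554. 312. 156.]]
width 191.31591893804884 192.30314115615525 exp 184
psi 0.0363917415234471 [[635. 224.]
 [635. 217.]
 [637. 225.]
 [633. 217.]
 [629. 228.]
 [639. 223.]]
[634.54499765 222.34105703]
Ledge front tri [array([-32.,  52., 195.]), np.float64(1.3973566537811872)]
Redge front tri [array([-40., -44., 199.]), np.float64(20.485444310047686)]
block top [[ 745. -302.]
 [ 712. -378.]
 [ 651. -351.]
 [ 688. -276.]] [83. 67. 84. 63.] [ 698.99274761 -326.79899145]
block off 95.42014515360681 yaw -24.981911273688898
[[ 590. -222.]
 [ 547. -321.]
 [ 759. -297.]] [np.float64(-23.986696659613777), np.float64(65.92291173468352)]
go:
[542. 229. 272.]
t 0.10 shift/30: [ 19.59 -20.02  -2.21]  rot/180deg: [-0.0284  0.1371  0.1266]
```

View pics/c2.png

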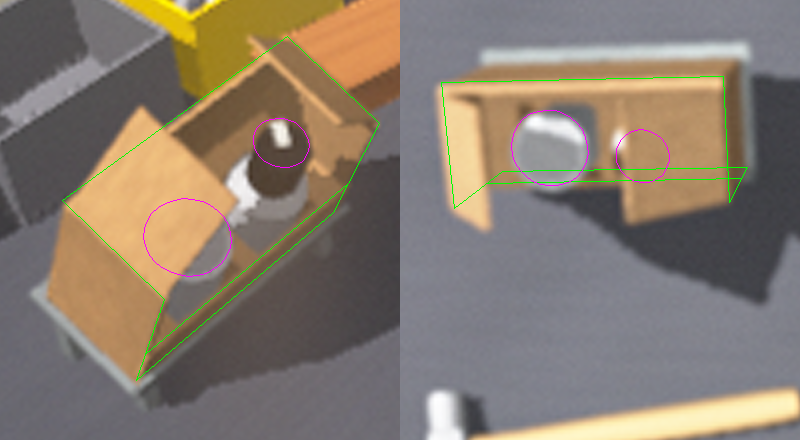

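Request:
jog_arm([
  {"delta_pos":[0,0,-1],"rotation":[0,0,0],"jaw":1},
  {"delta_pos":[0,0,-1],"rotation":[0,0,0],"jaw":1},
  {"delta_pos":[0.9,-0.9,-0.5],"rotation":[0,0,0.02],"jaw":1},
  {"delta_pos":[0.9,-0.9,0],"rotation":[0,0,0],"jaw":1},
  {"delta_pos":[0.9,-0.9,0],"rotation":[0,0,0],"jaw":1},
])

```text
time: 0.52
eef_pos: [310.0, -458.1, 281.0]
ee_rot: [0.0, 0.982, 0.187, 0.0]
contact_force: [0.5, -0.2, 0.5]
opening: 0.683
finger_force: 0.0
```

Request:
jog_arm([
  {"delta_pos":[0.9,-0.9,0],"rotation":[0,0,0],"jaw":1},
  {"delta_pos":[0.9,-0.9,0],"rotation":[0,0,0],"jaw":1},
  {"delta_pos":[0.9,-0.9,0],"rotation":[0,0,0],"jaw":1},
  {"delta_pos":[0.9,-0.9,0],"rotation":[0,0,0],"jaw":1},
  {"delta_pos":[0.9,-0.9,0],"rotation":[0,0,0],"jaw":1},
])

```text
time: 0.93
eef_pos: [385.7, -282.0, 280.4]
ee_rot: [0.0, 0.982, 0.188, -0.0]
contact_force: [1.3, 0.2, 0.1]
opening: 0.33
finger_force: 0.0
```

Request:
jog_arm([
  {"delta_pos":[0.9,-0.9,0],"rotation":[0,0,0],"jaw":1},
  {"delta_pos":[0.9,-0.9,0],"rotation":[0,0,0],"jaw":1},
  {"delta_pos":[0.9,-0.9,0],"rotation":[0,0,0],"jaw":1},
  {"delta_pos":[0.9,-0.9,0],"rotation":[0,0,0],"jaw":1},
  {"delta_pos":[0.9,-0.9,0],"rotation":[0,0,0],"jaw":1},
])

```text
time: 1.35
eef_pos: [461.3, -106.8, 280.5]
ee_rot: [0.0, 0.982, 0.188, -0.0]
contact_force: [1.7, -1.5, -0.2]
opening: 0.005
finger_force: 0.0
```

```bash
cat >> h.py <<'E'
_z=np.load("carton.npz"); T=(_z["A"],_z["o"]); RC=R.from_matrix(T[0]@np.diag([1,-1,-1]))
def gc(x,y,z,Rt=RC): 
    p,r,s=pose(); print("carton tcp",(T[0].T@(p-T[1])).round(1),"world",p.round(1),"F",s["contact_force"].round(1)); go(toW(T,(x,y,z))[0],Rt)
E
python3 -c "
from h import *
gc(10,4,240)"
```

```text
carton tcp [ -70.3 -322.6  287.1] world [ 461.3 -106.8  280.5] F [ 1.7 -1.5 -0.2]
t 1.35 shift/30: [ 6.56 -9.22  0.29]  rot/180deg: [-0.0237  0.1375  0.107 ]
```

Request:
jog_arm([
  {"delta_pos":[0.7,-1,0],"rotation":[0,0,0],"jaw":1},
  {"delta_pos":[0.7,-1,0],"rotation":[0,0,0],"jaw":1},
  {"delta_pos":[0.7,-1,0],"rotation":[0,0,0],"jaw":1},
  {"delta_pos":[0.7,-1,0],"rotation":[0,0,0],"jaw":1},
  {"delta_pos":[0.7,-1,0],"rotation":[0,0,0],"jaw":1},
])

```text
time: 1.77
eef_pos: [503.3, 71.3, 280.4]
ee_rot: [0.0, 0.982, 0.188, -0.0]
contact_force: [1.9, 0.0, 0.8]
opening: 0.004
finger_force: 0.0
```

Request:
jog_arm([
  {"delta_pos":[0.75,-1,0],"rotation":[0,0,0],"jaw":1},
  {"delta_pos":[0.75,-1,0],"rotation":[0,0,0],"jaw":1},
  {"delta_pos":[0.75,-1,0],"rotation":[0,0,0],"jaw":1},
  {"delta_pos":[0.75,-1,0],"rotation":[0,0,0],"jaw":1},
  {"delta_pos":[0,0,0],"rotation":[-0.004,0.0229,0.0178],"jaw":1},
])

```text
time: 2.18
eef_pos: [543.5, 221.0, 277.1]
ee_rot: [-0.003, 0.986, 0.163, 0.033]
contact_force: [1.4, -0.3, 0.5]
opening: 0.006
finger_force: 0.0
```

Request:
jog_arm([
  {"delta_pos":[0,0,0],"rotation":[-0.004,0.0229,0.0178],"jaw":1},
  {"delta_pos":[0,0,0],"rotation":[-0.004,0.0229,0.0178],"jaw":1},
  {"delta_pos":[0,0,0],"rotation":[-0.004,0.0229,0.0178],"jaw":1},
  {"delta_pos":[0,0,0],"rotation":[-0.004,0.0229,0.0178],"jaw":1},
  {"delta_pos":[0,0,0],"rotation":[-0.004,0.0229,0.0178],"jaw":1},
])

```text
time: 2.6
eef_pos: [542.6, 214.1, 280.6]
ee_rot: [-0.004, 0.976, 0.017, 0.218]
contact_force: [0.8, -0.4, 0.1]
opening: 0.005
finger_force: 0.0
```

```bash
python3 -c "
from h import *
gc(10,4,172)"
```

```text
carton tcp [ 13.9  -4.9 248. ] world [542.6 214.1 280.6] F [ 0.8 -0.4  0.1]
t 2.60 shift/30: [-0.14 -0.3   2.53]  rot/180deg: [ 0.0001 -0.001  -0.0007]
```

Request:
jog_arm([
  {"delta_pos":[-0.1,-0.3,0.5],"rotation":[0,0,0],"jaw":1},
  {"delta_pos":[0,0,1],"rotation":[0,0,0],"jaw":1},
  {"delta_pos":[0,0,1],"rotation":[0,0,0],"jaw":1},
  {"delta_pos":[0,-0.4,0],"rotation":[0,0,0],"jaw":1},
  {"delta_pos":[0,-0.4,0],"rotation":[0,0,0],"jaw":1},
])

```text
time: 3.02
eef_pos: [570.1, 247.5, 208.9]
ee_rot: [-0.003, 0.977, 0.018, 0.215]
contact_force: [0.3, 0.5, 0.5]
opening: 0.005
finger_force: 0.0
```

Request:
jog_arm([
  {"delta_pos":[0,-0.3,0],"rotation":[0,0,0],"jaw":1},
  {"delta_pos":[0,-0.3,0],"rotation":[0,0,0],"jaw":1},
  {"delta_pos":[0,-0.3,0],"rotation":[0,0,0],"jaw":1},
  {"delta_pos":[0,-0.3,0],"rotation":[0,0,0],"jaw":1},
  {"delta_pos":[0,-0.3,0],"rotation":[0,0,0],"jaw":1},
])

```text
time: 3.43
eef_pos: [568.8, 293.9, 211.4]
ee_rot: [-0.003, 0.976, 0.018, 0.216]
contact_force: [0.4, -1.7, 0.2]
opening: 0.007
finger_force: 0.4
```

Request:
jog_arm([
  {"delta_pos":[0,-0.3,0],"rotation":[0,0,0],"jaw":1},
  {"delta_pos":[0,-0.3,0],"rotation":[0,0,0],"jaw":1},
  {"delta_pos":[0,-0.3,0],"rotation":[0,0,0],"jaw":1},
  {"delta_pos":[0,-0.3,0],"rotation":[0,0,0],"jaw":1},
  {"delta_pos":[0,-0.3,0],"rotation":[0,0,0],"jaw":1},
])

```text
time: 3.85
eef_pos: [567.1, 339.1, 211.0]
ee_rot: [-0.004, 0.976, 0.018, 0.216]
contact_force: [0.1, -1.2, 0.5]
opening: 0.006
finger_force: 0.5
```

```bash
python3 -c "
from h import *
gc(10,124,172)"
```

```text
carton tcp [ 10.8 119.2 172.6] world [567.1 339.1 211. ] F [ 0.1 -1.2  0.5]
t 3.85 shift/30: [-0.03 -0.16  0.02]  rot/180deg: [0.0002 0.0001 0.0002]
```

Request:
jog_arm([
  {"delta_pos":[0,-0.15,0],"rotation":[0,0,0],"jaw":1},
  {"delta_pos":[0,0.9,0],"rotation":[0,0,0],"jaw":1},
  {"delta_pos":[0,1,0],"rotation":[0,0,0],"jaw":1},
  {"delta_pos":[0,1,0],"rotation":[0,0,0],"jaw":1},
  {"delta_pos":[0,1,0],"rotation":[0,0,0],"jaw":1},
])

```text
time: 4.27
eef_pos: [571.1, 225.1, 211.2]
ee_rot: [-0.004, 0.976, 0.018, 0.216]
contact_force: [0.6, -0.9, 0.4]
opening: 0.0
finger_force: 0.0
```

Request:
jog_arm([
  {"delta_pos":[0,0.6,0],"rotation":[0,0,0],"jaw":1},
  {"delta_pos":[0,0.3,0],"rotation":[0,0,0],"jaw":1},
  {"delta_pos":[0,0.3,0],"rotation":[0,0,0],"jaw":1},
  {"delta_pos":[0,0.3,0],"rotation":[0,0,0],"jaw":1},
  {"delta_pos":[0,0.3,0],"rotation":[0,0,0],"jaw":1},
])

```text
time: 4.68
eef_pos: [573.4, 172.9, 211.6]
ee_rot: [-0.004, 0.976, 0.019, 0.217]
contact_force: [-0.3, 1.7, 0.8]
opening: 0.009
finger_force: 0.7
```

Request:
jog_arm([
  {"delta_pos":[0,0.3,0],"rotation":[0,0,0],"jaw":1},
  {"delta_pos":[0,0.3,0],"rotation":[0,0,0],"jaw":1},
  {"delta_pos":[0,0.3,0],"rotation":[0,0,0],"jaw":1},
  {"delta_pos":[0,0.3,0],"rotation":[0,0,0],"jaw":1},
  {"delta_pos":[0,0.3,0],"rotation":[0,0,0],"jaw":1},
])

```text
time: 5.1
eef_pos: [575.1, 127.9, 211.5]
ee_rot: [-0.004, 0.976, 0.019, 0.216]
contact_force: [-0.3, 0.7, 0.3]
opening: 0.004
finger_force: 0.6
```

```bash
python3 -c "
from h import *
gc(10,-125,172)"
```

```text
carton tcp [ 11.2 -92.2 172.9] world [575.1 127.9 211.5] F [-0.3  0.7  0.3]
t 5.10 shift/30: [-0.04  1.09  0.03]  rot/180deg: [-0.0002 -0.      0.0006]
```

Finish the right flap, then back off inward and up to clear the view.

Request:
jog_arm([
  {"delta_pos":[0,0.3,0],"rotation":[0,0,0],"jaw":1},
  {"delta_pos":[0,0.3,0],"rotation":[0,0,0],"jaw":1},
  {"delta_pos":[0,0.3,0],"rotation":[0,0,0],"jaw":1},
  {"delta_pos":[0,0.2,0],"rotation":[0,0,0],"jaw":1},
  {"delta_pos":[0,0,0],"rotation":[0,0,0],"jaw":1},
])

```text
time: 5.52
eef_pos: [576.4, 93.5, 211.4]
ee_rot: [-0.003, 0.976, 0.018, 0.216]
contact_force: [0.0, 0.5, -0.1]
opening: 0.007
finger_force: 0.0
```

Request:
jog_arm([
  {"delta_pos":[0,-1,0],"rotation":[0,0,0],"jaw":0.4},
  {"delta_pos":[0,-1,-0.8],"rotation":[0,0,0],"jaw":0.4},
  {"delta_pos":[-1,0,-0.8],"rotation":[0,0,0],"jaw":0.4},
  {"delta_pos":[-1,0,-0.8],"rotation":[0,0,0],"jaw":0.4},
  {"delta_pos":[-1,0,-0.8],"rotation":[0,0,0],"jaw":0.4},
])

```text
time: 5.93
eef_pos: [450.2, 150.7, 260.1]
ee_rot: [-0.004, 0.976, 0.019, 0.216]
contact_force: [-0.4, 0.4, 1.3]
opening: 0.323
finger_force: 0.0
```

Request:
jog_arm([
  {"delta_pos":[-1,0,-0.8],"rotation":[0,0,0],"jaw":0.4},
  {"delta_pos":[-1,0,-0.8],"rotation":[0,0,0],"jaw":0.4},
  {"delta_pos":[-1,0,-0.8],"rotation":[0,0,0],"jaw":0.4},
  {"delta_pos":[0,0,0],"rotation":[0,0,0],"jaw":0.4},
  {"delta_pos":[0,0,0],"rotation":[0,0,0],"jaw":0.4},
])

```text
time: 6.35
eef_pos: [369.4, 149.0, 281.6]
ee_rot: [-0.003, 0.976, 0.02, 0.217]
contact_force: [0.1, -0.3, -0.2]
opening: 0.6
finger_force: 0.0
```

```bash
python3 - <<'E'
from h import *
f={n:viewer.grab_frame(n) for n in("side","top")}
a=np.linspace(0,6.28,40)
ims=[]
for n,(u,v) in (("side",(115,165)),("top",(133,108))):
    np.save(f"pics/{n}1.npy",f[n])
    im=f[n][v:v+100,u:u+100]; im=cv2.resize(im,(400,400),interpolation=cv2.INTER_CUBIC)
    im2=im.copy()
    for y,z,r in((36,85,27),(-36,125,18),(-36,74,27)): cv2.polylines(im2,[np.int32((proj(n,toW(T,np.c_[r*np.cos(a),y+r*np.sin(a),a*0+z]))-[u,v])*4+2)],True,(0,255,0),1)
    ims.append(im2)
cv2.imwrite("pics/c3.png",np.hstack(ims)[:,:,::-1]); gc(0,-36,200)
E
```

```text
carton tcp [-144.6  -64.7  321.9] world [370.  147.9 280.6] F [-0.5 -0.3 -0.1]
t 6.45 shift/30: [ 4.83 -0.95  4.05]  rot/180deg: [0.0005 0.0005 0.0007]
```

View pics/c3.png

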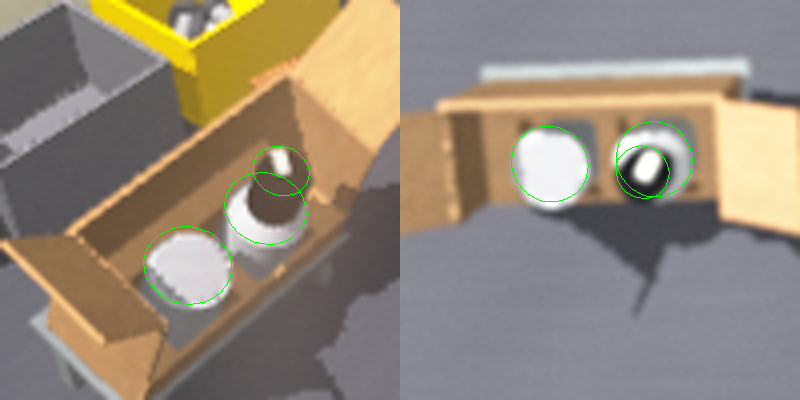

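```bash
python3 - <<'E'
from h import *
A,o=T
def cplane(n,uv,z):
    a,d=ray(n,uv); a=A.T@(a-o); d=A.T@d; return a+d*(z-a[2])/d[2]
for n in("side","top"):
    f=np.load(f"pics/{n}1.npy").astype(int)
    c0=proj(n,toW(T,(0,-36,125)))[0]; print(n,"proj",c0.round(1))
    u0,v0=(c0.round()-[8,8]).astype(int)
    print(u0,v0);print(f[v0:v0+17,u0:u0+17].sum(2)//3)
    g=f.sum(2)/3; vv,uu=np.mgrid[0:384,0:512]
    P=np.array([cplane(n,(u+.0,v+.0),125) for u,v in zip(uu[v0:v0+17,u0:u0+17].ravel(),vv[v0:v0+17,u0:u0+17].ravel())])[:,:2]
    G=g[v0:v0+17,u0:u0+17].ravel(); r=np.hypot(P[:,0]+2,P[:,1]+36)
    for R0 in(14,18):
        k=(r<R0); w=np.clip(G[k]-110,0,None); m=(P[k]*w[:,None]).sum(0)/w.sum(); D=P[k]-m; cov=(D*w[:,None]).T@D/w.sum(); e,V=np.linalg.eigh(cov)
        print(R0,"white centroid",m.round(1),"dir from (-2,-36)",np.degrees(np.arctan2(m[1]+36,m[0]+2)).round(),"axis",np.degrees(np.arctan2(V[1,1],V[0,1])).round(),"sd",np.sqrt(e).round(1))
    d=(G<90)&(r<24); print("dark centroid",P[d].mean(0),d.sum(),"dark+white",P[(r<16)].mean(0))
    # short can top (white) centroid on z=85
    c1=proj(n,toW(T,(0,36,85)))[0].round().astype(int); w=g[c1[1]-14:c1[1]+15,c1[0]-14:c1[0]+15]>190
    y,x=np.nonzero(w); print("short",w.sum(),cplane(n,(x.mean()+c1[0]-14,y.mean()+c1[1]-14),85))
E
```

```text
side proj [184.8 207.2]
177 199
[[ 98  99 101 106 107 103 104 106 107 107 106 105 106 120 152 153 154]
 [ 99 101 110 119 119 107 106 106 106 106 106 107 106 119 152 154 153]
 [108 112 125 128 129 118 111 125 132 116 104 105 105 120 153 152 150]
 [119 128 127 127 128 147 189 200 202 142 100 102 106 116 145 150 152]
 [129 127 127 124 119 160 235 243 239 187  89  94 101 102 119 152 149]
 [133 129 127 115  91 110 199 244 244 231  97  84  91  99 116 151 150]
 [130 128 118  92  80 104 186 244 244 234 124  84  86  88 106 142 154]
 [130 125  99  80  83  82 152 239 244 236 166  83  86  88  94 124 154]
 [130 120  84  81  83  83 124 210 240 231 180  86  85  85  93 122 157]
 [127 116  80  79  81  81 104 161 196 177 135  84  86  83  85 107 149]
 [123  98  80  82  81  84  82  83  83  84  86  87  85  84  84 100 137]
 [135  80  77  82  83  83  85  84  86  85  86  86  84  85  87  98 133]
 [143  75  77  79  83  83  81  86  84  85  84  86  84  87  85 108 149]
 [ 91  74  78  78  81  84  83  84  84  84  85  87  87  84  95 142 181]
 [ 75  75  77  77  81  81  84  84  83  85  86  86  85  85 112 167 175]
 [ 
[... 1262 characters left out ...]
  38  34  34  43  58  69  59  42  36  51  89 136 167]
 [146 138 116  76  48  39  36  38  37  36  35  38  50  79 127 162 174]
 [145 141 127  99  67  49  38  37  39  35  42  56  82 116 150 167 167]
 [131 130 125 110  84  59  46  42  38  39  51  77 111 132 144 142 137]
 [105 106 106  98  86  69  59  51  49  50  63  88 106 116 108 104  98]
 [ 81  79  80  77  76  71  66  65  63  64  68  77  86  87  81  74  73]]
14 white centroid [  2.4 -38.5] dir from (-2,-36) -30.0 axis 151.0 sd [3.7 4.6]
18 white centroid [  4.4 -38. ] dir from (-2,-36) -17.0 axis 94.0 sd [5.4 6.2]
dark centroid [ -8.85174139 -35.91371877] 98 dark+white [ -1.99058393 -35.8979558 ]
short 273 [-3.26805606 35.28067888 85.        ]
```

Request:
jog_arm([
  {"delta_pos":[1,-0.2,0],"rotation":[0,0,0],"jaw":0.4},
  {"delta_pos":[1,-0.2,0],"rotation":[0,0,0],"jaw":0.4},
  {"delta_pos":[1,-0.2,0.5],"rotation":[0,0,0],"jaw":0.4},
  {"delta_pos":[1,-0.2,0.5],"rotation":[0,0,0],"jaw":0.4},
  {"delta_pos":[0.8,-0.15,0.5],"rotation":[0,0,0],"jaw":0.4},
])

```text
time: 6.87
eef_pos: [521.0, 181.1, 299.8]
ee_rot: [-0.003, 0.976, 0.017, 0.215]
contact_force: [-0.1, -0.1, -0.4]
opening: 0.6
finger_force: 0.0
```

Request:
jog_arm([
  {"delta_pos":[0,0,0.8],"rotation":[0,0,0],"jaw":0.4},
  {"delta_pos":[0,0,0.8],"rotation":[0,0,0],"jaw":0.4},
  {"delta_pos":[0,0,0.7],"rotation":[0,0,0],"jaw":0.4},
  {"delta_pos":[0,0,0],"rotation":[0,0,0],"jaw":0.4},
  {"delta_pos":[0,0,0],"rotation":[0,0,0],"jaw":0.4},
])

```text
time: 7.28
eef_pos: [547.0, 181.7, 236.7]
ee_rot: [-0.003, 0.977, 0.018, 0.214]
contact_force: [-0.1, 0.8, -0.5]
opening: 0.599
finger_force: 0.0
```

```bash
python3 -c "
from h import *
gc(-1.5,-36,88)"
```

```text
carton tcp [ -1.8 -37.4 206.8] world [547.  181.7 236.7] F [-0.1  0.8 -0.5]
t 7.28 shift/30: [ 0.03 -0.05  3.96]  rot/180deg: [0.0006 0.0015 0.0001]
```

Request:
jog_arm([
  {"delta_pos":[0,-0.05,1],"rotation":[0,0,0],"jaw":0.4},
  {"delta_pos":[0,0,1],"rotation":[0,0,0],"jaw":0.4},
  {"delta_pos":[0,0,0.7],"rotation":[0,0,0],"jaw":0.4},
  {"delta_pos":[0,0,0.5],"rotation":[0,0,0],"jaw":0.4},
  {"delta_pos":[0,0,0.3],"rotation":[0,0,0],"jaw":0.4},
])

```text
time: 7.7
eef_pos: [591.7, 185.0, 142.7]
ee_rot: [-0.003, 0.976, 0.018, 0.216]
contact_force: [0.1, -0.2, -1.3]
opening: 0.6
finger_force: 0.0
```

Request:
jog_arm([
  {"delta_pos":[0,0,0.4],"rotation":[0,0,0],"jaw":0.4},
  {"delta_pos":[0,0,0],"rotation":[0,0,0],"jaw":0.4},
  {"delta_pos":[0,0,0],"rotation":[0,0,0],"jaw":0.6},
  {"delta_pos":[0,0,0],"rotation":[0,0,0],"jaw":0.7},
  {"delta_pos":[0,0,0],"rotation":[0,0,0],"jaw":0.8},
], squeeze=25)

```text
time: 8.12
eef_pos: [596.4, 185.8, 133.7]
ee_rot: [-0.003, 0.976, 0.018, 0.217]
contact_force: [0.8, 0.5, 0.0]
opening: 0.422
finger_force: 0.0
```

Request:
jog_arm([
  {"delta_pos":[0,0,0],"rotation":[0,0,0],"jaw":1},
  {"delta_pos":[0,0,0],"rotation":[0,0,0],"jaw":1},
  {"delta_pos":[0,0,0],"rotation":[0,0,0],"jaw":1},
  {"delta_pos":[0,0,0],"rotation":[0,0,0],"jaw":1},
  {"delta_pos":[0,0,0],"rotation":[0,0,0],"jaw":1},
])

```text
time: 8.53
eef_pos: [596.6, 185.8, 133.5]
ee_rot: [-0.003, 0.976, 0.019, 0.217]
contact_force: [-3.3, 0.0, 8.6]
opening: 0.378
finger_force: 25.0
```

```bash
python3 -c "
from h import *
gc(-1.5,-36,88); print(pose()[2]['opening']*94)"
```

```text
carton tcp [ -0.3 -35.1  92.3] world [596.6 185.8 133.5] F [-3.3  0.   8.6]
t 8.53 shift/30: [-0.04  0.03  0.14]  rot/180deg: [ 0.0005 -0.0004  0.0006]
35.57164552993948
```

Request:
jog_arm([
  {"delta_pos":[0,0,-0.2],"rotation":[0,0,0],"jaw":1},
  {"delta_pos":[0,0,-0.5],"rotation":[0,0,0],"jaw":1},
  {"delta_pos":[0,0,-0.7],"rotation":[0,0,0],"jaw":1},
  {"delta_pos":[0,0,-0.8],"rotation":[0,0,0],"jaw":1},
  {"delta_pos":[0,0,-0.8],"rotation":[0,0,0],"jaw":1},
])

```text
time: 8.95
eef_pos: [556.9, 184.5, 214.7]
ee_rot: [-0.003, 0.976, 0.019, 0.216]
contact_force: [0.3, -0.3, -1.4]
opening: 0.38
finger_force: 25.0
```

Request:
jog_arm([
  {"delta_pos":[0,0,-0.8],"rotation":[0,0,0],"jaw":1},
  {"delta_pos":[0,0,-0.8],"rotation":[0,0,0],"jaw":1},
  {"delta_pos":[0,0,-0.8],"rotation":[0,0,0],"jaw":1},
  {"delta_pos":[0,0,-0.8],"rotation":[0,0,0],"jaw":1},
  {"delta_pos":[0,0,-0.8],"rotation":[0,0,0],"jaw":1},
])

```text
time: 9.37
eef_pos: [506.2, 183.0, 323.9]
ee_rot: [-0.003, 0.976, 0.019, 0.216]
contact_force: [0.6, -0.6, -1.5]
opening: 0.377
finger_force: 25.0
```

```bash
python3 - <<'E'
from h import *
a=np.radians(-24.5)+np.radians(30)
Rv=R.from_matrix(np.array([[np.cos(a),np.sin(a),0],[np.sin(a),-np.cos(a),0],[0,0,-1]]))
gc(0,-36,240); print("to above pad"); go(np.array([612.5,-286.5,340]),Rv); e,r,s=pose(); print(s["opening"],s["finger_force"],s["joint_pos"].round(2))
f=viewer.grab_frame("side");t=viewer.grab_frame("top")
print("torch",plane("top",(261,186),100),tri((254,208),(260,185)))
crops([(f,115,100,160),(t,133,80,120),(f,160,110,60),(t,170,100,60)],"pics/c4.png")
E
```

```text
carton tcp [ -1.8 -34.7 303.1] world [506.2 183.  323.9] F [ 0.6 -0.6 -1.5]
t 9.37 shift/30: [0.06 0.04 2.1 ]  rot/180deg: [0.0005 0.0003 0.0008]
to above pad
t 9.37 shift/30: [ 2.88 15.77  0.79]  rot/180deg: [ 0.0048 -0.1385 -0.018 ]
0.37714821353653083 24.992386400699615 [ 0.02 -0.06 -0.52  1.98  0.22  0.83 -2.15]
torch [499.38894421  -1.25862028 100.        ] (array([5.04819557e+02, 2.80043367e-01, 7.04656961e+01]), np.float64(5.204957132282127))
```

View pics/c4.png

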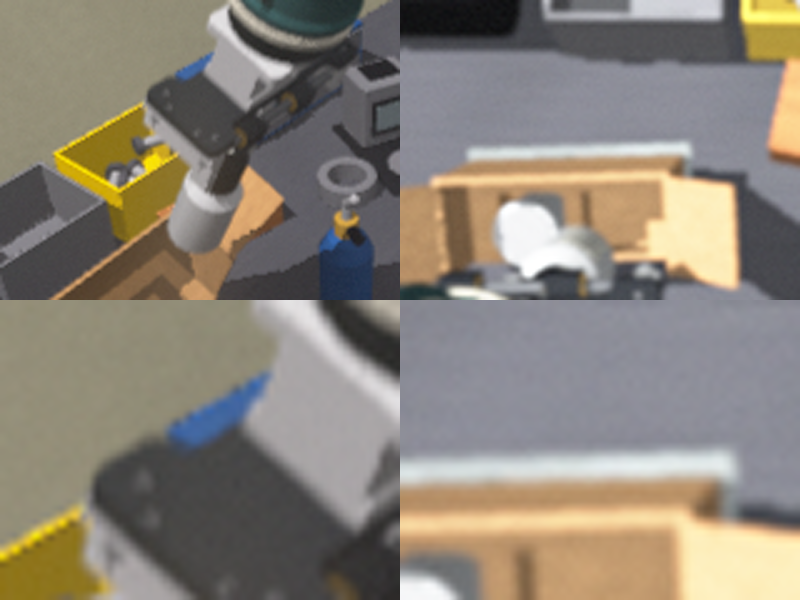

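Request:
jog_arm([
  {"delta_pos":[0,0,-0.3],"rotation":[0.001,-0.0277,-0.0036],"jaw":1},
  {"delta_pos":[0,0,-0.4],"rotation":[0.001,-0.0277,-0.0036],"jaw":1},
  {"delta_pos":[0,0,-0.4],"rotation":[0.001,-0.0277,-0.0036],"jaw":1},
  {"delta_pos":[0,0,-0.4],"rotation":[0.001,-0.0277,-0.0036],"jaw":1},
  {"delta_pos":[0,0,-0.4],"rotation":[0.001,-0.0277,-0.0036],"jaw":1},
])

```text
time: 9.88
eef_pos: [492.9, 182.1, 378.1]
ee_rot: [-0.0, 0.999, 0.048, -0.002]
contact_force: [-0.6, -0.2, -2.0]
opening: 0.382
finger_force: 25.0
```

```bash
cat >> h.py <<'E'
def vert(az):
    a=np.radians(az); return R.from_matrix(np.array([[np.cos(a),np.sin(a),0],[np.sin(a),-np.cos(a),0],[0,0,-1]]))
E
python3 - <<'E'
from h import *
e,r,s=pose();print(e); go(np.array([612.5,-286.5,375]),vert(5.5)); print(s["joint_pos"].round(2))
E
```

```text
[492.91204398 182.12909227 378.07838104]
t 9.88 shift/30: [ 2.46 15.93  0.08]  rot/180deg: [-0.0003  0.0012  0.0002]
[ 0.02  0.15 -0.49  1.59  0.07  1.42 -1.95]
```

Request:
jog_arm([
  {"delta_pos":[0.15,0.5,0],"rotation":[0,0.001,0],"jaw":1},
  {"delta_pos":[0.15,0.9,0],"rotation":[0,0,0],"jaw":1},
  {"delta_pos":[0.15,1,0],"rotation":[0,0,0],"jaw":1},
  {"delta_pos":[0.15,1,0],"rotation":[0,0,0],"jaw":1},
  {"delta_pos":[0.15,1,0],"rotation":[0,0,0],"jaw":1},
])

```text
time: 10.3
eef_pos: [528.3, 51.6, 376.8]
ee_rot: [-0.0, 0.999, 0.048, 0.001]
contact_force: [0.2, 0.1, -1.9]
opening: 0.382
finger_force: 25.0
```

Request:
jog_arm([
  {"delta_pos":[0.15,1,0],"rotation":[0,0,0],"jaw":1},
  {"delta_pos":[0.15,1,0],"rotation":[0,0,0],"jaw":1},
  {"delta_pos":[0.15,1,0],"rotation":[0,0,0],"jaw":1},
  {"delta_pos":[0.15,1,0],"rotation":[0,0,0],"jaw":1},
  {"delta_pos":[0.15,1,0],"rotation":[0,0,0],"jaw":1},
])

```text
time: 10.72
eef_pos: [565.0, -95.6, 376.8]
ee_rot: [-0.0, 0.999, 0.048, 0.001]
contact_force: [0.4, 0.6, -1.9]
opening: 0.378
finger_force: 25.0
```

Request:
jog_arm([
  {"delta_pos":[0.15,1,0],"rotation":[0,0,0],"jaw":1},
  {"delta_pos":[0.15,1,0],"rotation":[0,0,0],"jaw":1},
  {"delta_pos":[0.15,1,0],"rotation":[0,0,0],"jaw":1},
  {"delta_pos":[0.15,0.9,0],"rotation":[0,0,0],"jaw":1},
  {"delta_pos":[0.15,0.9,0],"rotation":[0,0,0],"jaw":1},
])

```text
time: 11.13
eef_pos: [601.2, -236.8, 376.5]
ee_rot: [-0.001, 0.999, 0.048, 0.001]
contact_force: [0.3, 0.4, -1.7]
opening: 0.377
finger_force: 25.0
```

```bash
python3 - <<'E'
from h import *
e,r,s=pose();print(e); go(np.array([612.5,-286.5,200]),vert(5.5)); print(s["joint_pos"].round(2))
E
```

```text
[ 601.19098981 -236.80409363  376.51975038]
t 11.13 shift/30: [0.2  1.69 5.88]  rot/180deg: [-0.0003 -0.0008 -0.0002]
[ 0.48  0.37 -0.22  1.31  0.08  1.47 -1.2 ]
```

Request:
jog_arm([
  {"delta_pos":[0.1,0.9,0],"rotation":[0,0,0],"jaw":1},
  {"delta_pos":[0.1,0.8,0.5],"rotation":[0,0,0],"jaw":1},
  {"delta_pos":[0,0,1],"rotation":[0,0,0],"jaw":1},
  {"delta_pos":[0,0,1],"rotation":[0,0,0],"jaw":1},
  {"delta_pos":[0,0,1],"rotation":[0,0,0],"jaw":1},
])

```text
time: 11.55
eef_pos: [612.0, -285.6, 270.1]
ee_rot: [-0.001, 0.999, 0.048, 0.001]
contact_force: [0.5, 0.3, -2.9]
opening: 0.382
finger_force: 25.0
```

Request:
jog_arm([
  {"delta_pos":[0,0,1],"rotation":[0,0,0],"jaw":1},
  {"delta_pos":[0,0,1],"rotation":[0,0,0],"jaw":1},
  {"delta_pos":[0,0,0.8],"rotation":[0,0,0],"jaw":1},
  {"delta_pos":[0,0,0.7],"rotation":[0,0,0],"jaw":1},
  {"delta_pos":[0,0,0],"rotation":[0,0,0],"jaw":1},
])

```text
time: 11.97
eef_pos: [610.4, -284.3, 162.2]
ee_rot: [-0.002, 0.999, 0.048, -0.001]
contact_force: [-0.5, 0.3, -3.0]
opening: 0.376
finger_force: 25.0
```

```bash
python3 - <<'E'
from h import *
f=viewer.grab_frame("side");t=viewer.grab_frame("top");np.save("pics/side2.npy",f);np.save("pics/top2.npy",t)
e,r,s=pose();print(e); go(np.array([612.5,-286.5,105]),vert(5.5))
h=e[2]-92; a=np.linspace(0,6.28,40)
def dr(im,n):
    im=cv2.resize(im,None,fx=4,fy=4,interpolation=cv2.INTER_CUBIC)
    for R0,z,c,col in((27,h,e,(0,255,0)),(27,h+74,e,(0,255,0)),(32,12,(612.5,-286.5),(255,0,255))):
        cv2.polylines(im,[np.int32(proj(n,np.c_[c[0]+R0*np.cos(a),c[1]+R0*np.sin(a),a*0+z])*4+2)],True,col,1)
    return im
cv2.imwrite("pics/c5.png",np.hstack([dr(f,"side")[100*4:100*4+400,235*4:235*4+400],dr(t,"top")[100*4:100*4+400,310*4:310*4+400]])[:,:,::-1])
E
```

```text
[ 612.59057352 -285.17644693  167.23563082]
t 12.07 shift/30: [-0.01  0.05  2.07]  rot/180deg: [-0.0005 -0.0008 -0.0001]
```

View pics/c5.png

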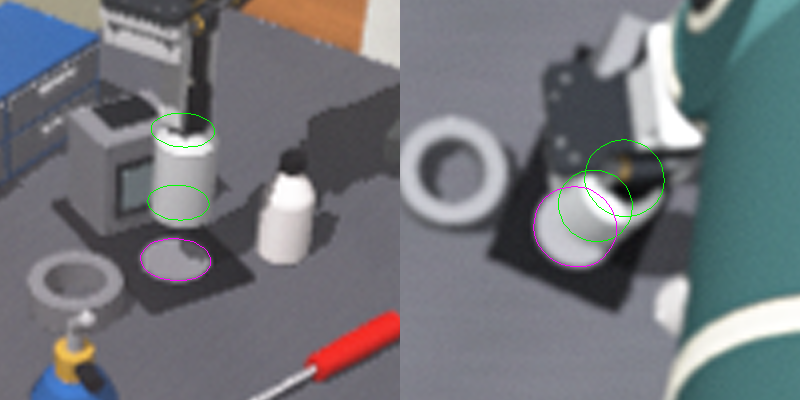

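Request:
jog_arm([
  {"delta_pos":[0,0.05,0.5],"rotation":[0,0,0],"jaw":1},
  {"delta_pos":[0,0,0.5],"rotation":[0,0,0],"jaw":1},
  {"delta_pos":[0,0,0.4],"rotation":[0,0,0],"jaw":1},
  {"delta_pos":[0,0,0.3],"rotation":[0,0,0],"jaw":1},
  {"delta_pos":[0,0,0],"rotation":[0,0,0],"jaw":1},
])

```text
time: 12.48
eef_pos: [612.7, -286.6, 115.4]
ee_rot: [-0.001, 0.999, 0.048, 0.001]
contact_force: [1.0, 0.4, -2.5]
opening: 0.381
finger_force: 25.0
```

Request:
jog_arm([
  {"delta_pos":[0,0,0.1],"rotation":[0,0,0],"jaw":1},
  {"delta_pos":[0,0,0.07],"rotation":[0,0,0],"jaw":1},
  {"delta_pos":[0,0,0.05],"rotation":[0,0,0],"jaw":1},
  {"delta_pos":[0,0,0],"rotation":[0,0,0],"jaw":1},
  {"delta_pos":[0,0,0],"rotation":[0,0,0],"jaw":1},
])

```text
time: 12.9
eef_pos: [613.3, -286.9, 110.3]
ee_rot: [-0.0, 0.999, 0.048, 0.002]
contact_force: [0.1, -0.4, -1.6]
opening: 0.379
finger_force: 25.0
```

```bash
python3 - <<'E'
from h import *
e,r,s=pose();print(e,s["contact_force"],s["moment"]); go(np.array([612.5,-286.5,105]),vert(5.5))
f=viewer.grab_frame("side").astype(int).sum(2)//3
for z in(30,45,60):
    u,v=proj("side",(612.5,-286.5,z))[0].round().astype(int);print(z,u,v,f[v,u-14:u+15])
E
```

```text
[ 613.32776903 -286.85072882  110.27718934] [ 0.05922402 -0.44599489 -1.62520432] [ 0.04729542  0.00409604 -0.03272046]
t 12.90 shift/30: [-0.03 -0.01  0.18]  rot/180deg: [-0.0001 -0.0013 -0.0001]
30 279 160 [ 62  62  61  59  62  58  89 149 176 183 184 184 182 178 176 169 165 159
 151 139 131 112  51  45  48  61  69  69  70]
45 279 157 [ 90  80  61  58  59  59  82 136 174 185 187 186 185 182 181 173 169 163
 157 144 133 118  81  67  68  70  68  69  69]
60 279 153 [ 57  62  62  67  73  78  90 123 172 185 188 189 187 185 184 179 175 166
 163 153 138 130 124 110 108  93  70  69  68]
```

Request:
jog_arm([
  {"delta_pos":[-0.03,0,0.05],"rotation":[0,0,0],"jaw":1},
  {"delta_pos":[0,0,0.05],"rotation":[0,0,0],"jaw":1},
  {"delta_pos":[0,0,0],"rotation":[0,0,0],"jaw":1},
  {"delta_pos":[0,0,0],"rotation":[0,0,0],"jaw":1},
  {"delta_pos":[0,0,0],"rotation":[0,0,0],"jaw":1},
])

```text
time: 13.37
eef_pos: [612.3, -286.9, 107.0]
ee_rot: [-0.0, 0.999, 0.048, 0.002]
contact_force: [-0.4, -0.4, -3.0]
opening: 0.38
finger_force: 25.0
```

Request:
jog_arm([
  {"delta_pos":[0,0,0.05],"rotation":[0,0,0],"jaw":1},
  {"delta_pos":[0,0,0],"rotation":[0,0,0],"jaw":1},
  {"delta_pos":[0,0,0.03],"rotation":[0,0,0],"jaw":1},
  {"delta_pos":[0,0,0],"rotation":[0,0,0],"jaw":1},
  {"delta_pos":[0,0,0],"rotation":[0,0,0],"jaw":1},
])

```text
time: 13.78
eef_pos: [612.3, -286.9, 104.5]
ee_rot: [-0.0, 0.999, 0.048, 0.002]
contact_force: [-0.1, -0.1, -1.7]
opening: 0.377
finger_force: 25.0
```

Request:
jog_arm([
  {"delta_pos":[0,0,0.03],"rotation":[0,0,0],"jaw":1},
  {"delta_pos":[0,0,0],"rotation":[0,0,0],"jaw":1},
  {"delta_pos":[0,0,0.03],"rotation":[0,0,0],"jaw":1},
  {"delta_pos":[0,0,0],"rotation":[0,0,0],"jaw":1},
  {"delta_pos":[0,0,0],"rotation":[0,0,0],"jaw":1},
])

```text
time: 14.2
eef_pos: [613.1, -286.9, 103.8]
ee_rot: [-0.0, 0.999, 0.048, 0.003]
contact_force: [-0.9, 2.9, 8.6]
opening: 0.381
finger_force: 25.0
```

Request:
jog_arm([
  {"delta_pos":[0,0,-0.02],"rotation":[0,0,0],"jaw":0.58},
  {"delta_pos":[0,0,0],"rotation":[0,0,0],"jaw":0.5},
  {"delta_pos":[0,0,0],"rotation":[0,0,0],"jaw":0.4},
  {"delta_pos":[0,0,0],"rotation":[0,0,0],"jaw":0.4},
  {"delta_pos":[0,0,0],"rotation":[0,0,0],"jaw":0.4},
])

```text
time: 14.62
eef_pos: [612.2, -286.9, 103.2]
ee_rot: [-0.0, 0.999, 0.048, 0.002]
contact_force: [0.0, -0.6, 0.2]
opening: 0.595
finger_force: 0.0
```

Request:
jog_arm([
  {"delta_pos":[0,0,-0.5],"rotation":[0,0,0],"jaw":0.4},
  {"delta_pos":[0,0,-0.8],"rotation":[0,0,0],"jaw":0.4},
  {"delta_pos":[0,0,-1],"rotation":[0,0,0],"jaw":0.4},
  {"delta_pos":[0,0,-1],"rotation":[0,0,0],"jaw":0.4},
  {"delta_pos":[-1,0,-0.8],"rotation":[0,0,0],"jaw":0.4},
])

```text
time: 15.03
eef_pos: [585.2, -288.0, 227.8]
ee_rot: [-0.001, 0.999, 0.05, 0.003]
contact_force: [1.0, -0.4, 0.9]
opening: 0.599
finger_force: 0.0
```

Request:
jog_arm([
  {"delta_pos":[-1,0,0],"rotation":[0,0,0],"jaw":0.4},
  {"delta_pos":[-1,0,0],"rotation":[0,0,0],"jaw":0.4},
  {"delta_pos":[-1,0,0],"rotation":[0,0,0],"jaw":0.4},
  {"delta_pos":[-1,0,0],"rotation":[0,0,0],"jaw":0.4},
  {"delta_pos":[-1,0,0],"rotation":[0,0,0],"jaw":0.4},
])

```text
time: 15.45
eef_pos: [431.2, -304.1, 225.6]
ee_rot: [-0.0, 0.999, 0.048, 0.002]
contact_force: [1.0, -0.2, 0.2]
opening: 0.601
finger_force: 0.0
```

Request:
jog_arm([
  {"delta_pos":[-0.5,-1,0],"rotation":[0,0,0],"jaw":0.4},
  {"delta_pos":[-0.5,-1,0],"rotation":[0,0,0],"jaw":0.4},
  {"delta_pos":[0,-1,0],"rotation":[0,0,0],"jaw":0.4},
  {"delta_pos":[0,-1,0],"rotation":[0,0,0],"jaw":0.4},
  {"delta_pos":[0,0,0],"rotation":[0,0,0],"jaw":0.4},
])

```text
time: 15.87
eef_pos: [391.0, -183.2, 226.0]
ee_rot: [-0.0, 0.999, 0.05, 0.002]
contact_force: [0.4, 0.3, -0.1]
opening: 0.6
finger_force: 0.0
```

```bash
python3 - <<'E'
from h import *
f=viewer.grab_frame("side");t=viewer.grab_frame("top");np.save("pics/side3.npy",f);np.save("pics/top3.npy",t)
e,r,s=pose();print(s["time"],e)
a=np.linspace(0,6.28,40)
def dr(im,n,u,v):
    im=cv2.resize(im[v:v+66,u:u+66],(400,400),interpolation=cv2.INTER_CUBIC); k=400/66
    for R0,z in((18,137),(32,12)):
        cv2.polylines(im,[np.int32((proj(n,np.c_[612.5+R0*np.cos(a),-286.5+R0*np.sin(a),a*0+z])-[u,v]+.5)*k)],True,(0,255,0),1)
    return im
cv2.imwrite("pics/c6.png",np.hstack([dr(f,"side",246,118),dr(t,"top",325,110)])[:,:,::-1])
g=t.astype(int).sum(2)//3
u,v=proj("top",(612.5,-286.5,137))[0].round().astype(int);print(u,v);print(g[v-9:v+10,u-9:u+10])
c=f.astype(int).sum(2)//3
for z in(30,60):
    u,v=proj("side",(612.5,-286.5,z))[0].round(1);print(z,u,v,c[int(round(v)),int(u)-14:int(u)+15])
E
```

```text
15.9667 [ 391.50300518 -187.14212353  226.02248364]
365 145
[[ 57  60  60  68  80  88  96 101 105 106 108 111 108 111 110 108  96  83
   69]
 [ 50  55  55  54  62  70  79  82  86  94 100 104 104 107 109 111 103  90
   72]
 [ 40  43  43  46  53  59  66  64  65  75  98 112 110 105 104 104  96  78
   55]
 [ 35  34  36  39  44  51  56  55  54  98 153 177 164 130 104  90  74  52
   41]
 [ 34  37  42  39  38  42  43  46  76 157 236 253 246 190 108  66  51  41
   49]
 [ 62  86  89  77  54  38  32  42 109 218 255 255 255 233 127  55  42  54
   66]
 [137 161 162 127  77  43  32  57 155 250 255 255 255 234 122  56  56  69
   76]
 [208 213 192 140  78  39  35  90 203 255 255 255 255 202  95  50  59  64
   69]
 [238 216 168 104  57  35  43 121 232 255 255 255 247 148  61  36  44  53
   53]
 [230 180 112  58  35  35  41 111 216 255 255 255 201  96  37  33  37  38
   41]
 [202 124  60  33  31  33  36  73 142 208 236 210 133  60  34  34  37  38
   38]
 [163  73  28  28  36  38  34  40  61 107 129 112  68  39  31  41  37  38
   38]
 [135  46  20  25  35  36  35  36  36  42  48  47  38  35  35  37  38  35
   39]
 [129  40  18  21  31  38  39  39  36  33  37  34  35  36  33  37  38  35
   39]
 [139  49  16  20  24  34  37  37  38  39  36  41  42  44  33  33  34  34
   37]
 [178  77  23  17  18  27  30  34  32  32  39  52  71  68  41  29  27  29
   32]
 [228 126  43  15  16  17  20  22  25  25  50  92 115 103  61  25  22  26
   36]
 [250 194 104  46  21  20  15  17  22  46  87 133 152 123  64  24  18  24
   40]
 [255 241 187 129  91  74  61  56  65  97 136 164 164 120  61  21  24  31
   48]]
30 278.7 160.3 [ 59  59  58  55  56  56  57  78 129 161 171 171 172 170 170 167 162 157
 152 147 135 125 108  51  41  43  56  66  65]
60 279.1 153.5 [ 66  73  81  81  80  83  89 119 159 172 175 175 177 174 172 169 165 159
 155 145 134 124 114 105 105 102  89  65  63]
```

View pics/c6.png

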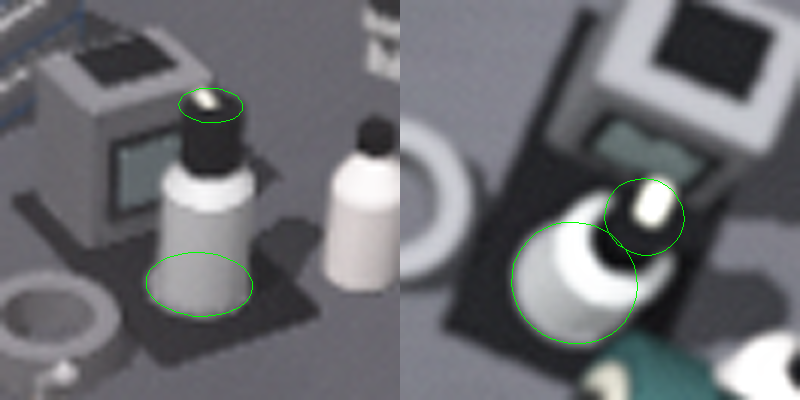

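```bash
python3 - <<'E'
from h import *
for n,box in(("top",(371-10,0,0,0)),("side",None)):
    f=np.load(f"pics/{n}3.npy").astype(float).sum(2)/3
    c=proj(n,(612.5,-286.5,137))[0].round().astype(int)
    if n=="top": us=range(c[0]-3,c[0]+7); vs=range(c[1]-7,c[1]+4)
    else: us=range(c[0]-6,c[0]+7); vs=range(c[1]-4,c[1]+5)
    P=[];W=[]
    for v in vs:
        for u in us: P.append(plane(n,(u,v),137)[:2]); W.append(f[v,u])
    P=np.array(P);W=np.array(W)
    if n=="side": print(f[vs.start:vs.stop,us.start:us.stop].astype(int))
    for th in(80,110,140):
        w=np.clip(W-th,0,None); m=(P*w[:,None]).sum(0)/w.sum(); D=P-m; e,V=np.linalg.eigh((D*w[:,None]).T@D/w.sum()); d=V[:,1]*np.sign(V[0,1])
        print(n,th,"cen",m.round(1),"az",np.degrees(np.arctan2(d[1],d[0])).round(1),"sd",np.sqrt(e).round(1),"centre est",(m-9*d).round(1))
# pad / can foot centre estimates side at z=30: silhouettes
b=np.load("pics/top0.npy").astype(float).sum(2)/3
# scanner yaw by line fit on base plate edges (dark plate in top0): minAreaRect of dark region + block
m=np.load("pics/top0.npy").astype(int); dk=((m.sum(2)/3<50)).astype(np.uint8)[110:180,330:390]
nn,l,st,ce=cv2.connectedComponentsWithStats(dk); 
for i in range(1,nn):
    if st[i,4]>40: print("dark comp",st[i],ce[i]+[330,110])
# left long edge & front edge of plate: for rows find first dark pixel
L=[];
for v in range(128,158):
    r=m[v,325:372].sum(1)/3; k=np.where(r<55)[0]
    if len(k):
        i=k[0]; x0,x1=r[i-1],r[i]; L.append(plane("top",(325+i-(55-x1)/(x0-x1+1e-6)*1.0,v),8)[:2])
L=np.array(L); vx,vy,x0,y0=cv2.fitLine(L.astype(np.float32),cv2.DIST_HUBER,0,.01,.01).ravel(); print("left edge az",np.degrees(np.arctan2(vy,vx)),"res",np.abs((L-[x0,y0])@[-vy,vx]).round(1))
# perpendicular offset of pad from left edge (should be 55)
print("pad offset",(np.array([612.5,-286.5])-[x0,y0])@[-vy,vx])
# top window black square on block top (z=112)
w=(m.sum(2)/3<70).astype(np.uint8)[100:125,362:392]
cn=max(cv2.findContours(w,cv2.RETR_EXTERNAL,cv2.CHAIN_APPROX_NONE)[0],key=cv2.contourArea); 
Q=np.array([plane("top",p[0]+[362,100],112)[:2] for p in cn],np.float32); print(cv2.minAreaRect(Q))
E
```

```text
top 80 cen [ 620.2 -291.6] az -25.7 sd [4.  6.6] centre est [ 612.1 -287.7]
top 110 cen [ 619.8 -291.4] az -24.2 sd [3.7 5.9] centre est [ 611.6 -287.7]
top 140 cen [ 619.8 -291.4] az -24.7 sd [3.4 5.6] centre est [ 611.6 -287.6]
[[152 154 151 149 147 139 123  93 108 107 106 107 107]
 [146 143 135 133 147 161 110  83  96 101 107 106 106]
 [110 101 100 127 193 232 179  89  64  83  94 100 107]
 [ 92  91  77  78 159 229 229 141  63  48  55  80 100]
 [ 93  85  58  51  77 157 203 136  75  49  49  58  85]
 [ 93  84  55  49  47  49  45  49  46  49  50  54  82]
 [ 86  78  50  47  50  48  50  50  48  46  46  50  76]
 [ 61  56  48  44  45  45  45  49  45  44  39  48  79]
 [ 52  52  44  42  43  45  44  43  40  42  38  51  83]]
side 80 cen [ 624.1 -294.8] az 27.1 sd [ 8.9 10.4] centre est [ 616.1 -298.9]
side 110 cen [ 625.  -292.4] az -20.5 sd [4.2 9.6] centre est [ 616.5 -289.2]
side 140 cen [ 622.1 -291.3] az -22.9 sd [3.1 8. ] centre est [ 613.8 -287.8]
dark comp [ 38   0  17  16 161] [376.30434783 117.36645963]
dark comp [  3   3  47  64 792] [354.64646465 152.1010101 ]
left edge az -27.299427 res [0.8 1.  0.7 0.5 0.  0.7 1.1 1.1 1.3 1.2 1.3 1.4 1.4 2.1 1.5 0.5 1.9 2.7
 1.9 1.3 1.1 0.3 0.3 0.  0.5 0.3 0.3 0.3 1.1 3.5]
pad offset -54.76039960866001
((702.658935546875, -328.705078125), (44.82862854003906, 34.476219177246094), 66.26055145263672)
```

```bash
python3 - <<'E'
from h import *
f=np.load("pics/side3.npy");t=np.load("pics/top3.npy")
crops([(f,100,150,120),(t,110,95,140),(f,200,100,130),(t,240,95,180)],"pics/c7.png")
E
```

```text
(no output)
```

View pics/c7.png

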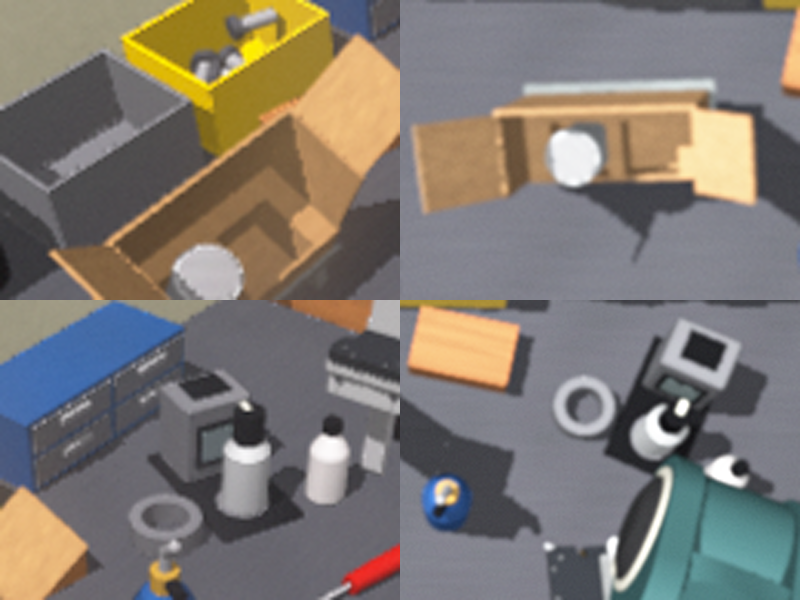

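The picture shows both flaps folded outward, at tile pixels (460,165) and (725,150). The short can is in its pocket at (575,157), and the can stands on the pad with its strip towards the window. The bystanders I can see have not moved.

```bash
python3 -c "
from plant import arm
print(arm.close_job())"
```

```text
the job is handed in; nothing more can be done
None
```

The job is handed in: both flaps are folded well back, and the tall can stands released on the pad, within about 1–2 mm of its middle and a degree or two of facing the window; the short can is still in its pocket, and robot time was about 16 s.

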